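# Feed the tin tray past the spring gate

### The arm

A 7-joint arm with a two-finger parallel gripper is mounted at the origin on the work surface; the furniture and walls round the work are solid. World frame = base frame: x ahead of the robot, y to its left, z up, the work surface at z = 0. Lengths are in m, angles in rad, forces in N, time in s.
With the tool pointing down it reaches from about 0.35 to 0.9 m from the base axis. Payload 8.1 kg.
Tool frame: the origin (TCP) lies between the finger pads; the fingertips stand 11 mm ahead of it and the grasp point (between the pads) lies 8 mm behind it; z points along the fingers, y is the line along which they close (so a half turn about z gives the same grasp; the last joint's range is limited). The gripper opens to 92 mm and grips with 3 to 60 N. Pads are 19 mm wide; open, the fingers measure 130 mm over their backs; the gripper's body (75 mm by 190 mm) begins 47 mm behind the grasp point.
Start: joints at [1.129, 0.434, 0.025, 1.573, -0.012, 1.134, -0.075], TCP at [0.208, -0.589, 0.238] pointing down, gripper open.
Joint ranges: [-2.62, 2.62], [-0.44, 2.09], [-1.27, 1.32], [0.08, 2.57], [-1.32, 4.46], [0.12, 2], [-2.74, 2.74]. Speed limits (rad/s): [2.22, 2.22, 3.01, 3.01, 3.14, 3.14, 3.14].

### API

Orientations are given as a rotation vector (axis times angle).
In Python, from cell import observe, get_image, camera_params, sign_off gives the robot as it stands.
- The arm moves only by the shell command python3 -m pendant 'ROWS' [FORCE]. ROWS is JSON, one flat list of numbers, 7 for each row, row after row: the shift along the tool's x, y, z in m, then the turn, a rotation vector about the tool's x, y, z in rad, then the finger opening in m, from 0 to 0.0918. In form: [dx, dy, dz, rx, ry, rz, jaw, dx, dy, dz, rx, ry, rz, jaw, ...]. A call has 1 to 10 rows; each row shifts and turns the commanded pose from where the row before left it, along the tool's axes as they then stand; what a row does not reach is not made up. A row lasts 1/8 s, in which the tool goes at most 62.5 mm and 10.7 degrees, less where a joint would pass 70% of its speed; a pose out of reach is approached as far as the arm can. A call is refused whole if a number of a shift passes 0.0625 or a number of a turn 0.188, either way. A call with a gripper value outside its range is refused whole. The fingers move at their own pace and stop on an object; FORCE is the grip in N (left out, the last holds). Time passes only in rows, so rows that do not move let the fingers close. It gives the time, the measured TCP pose, the force, the opening and the grip force at its end, in the units of the state.
- observe(): the state, without advancing time (a new reading comes with each control period).
- get_image(name): name is "scene" or "top" or "wrist"; returns the picture (400x640x3 uint8, red, green, blue); there is no depth.
- camera_params(name): a dict with "intrinsics" (3x3 intrinsics, pixels), "dist" ([k1, k2, p1, p2, k3] as OpenCV has them; the pictures are not rectified), "eye" and "rotation" of the camera in the world; the wrist camera has in their place "T_tool_cam" (4x4, takes a point from camera to tool coordinates, whose origin is the TCP and whose axes are the flange's). Camera axes: x right, y down, z forward; pixel columns grow to the right and rows downward; lengths in m; the calibration is good to about 2 mm. A picture is of the moment at which its call begins: read the wrist's pose just before it. camera_params takes no time and is no camera call.
- sign_off(): hands the job in; it is judged then, once.
The state is a dict: "clock": time; "joints": joint angles; "dq": joint speeds; "joint_efforts": joint torques, N m; "position": TCP position; "ee_rot": TCP orientation; "force": force on the tool from outside, world axes, zero at the start; "ft_torque": the same for the moment, N m; "width": opening from 0.0 (shut) to 1.0 (fully open); "gripper_force": force on a finger pad.
Only numpy, scipy, OpenCV 4.12 (cv2) and the standard library are available. Lean on these libraries where they do the work, as an engineer would, in place of code of your own. Each camera call takes 0.05 s, during which the arm holds its last target. There are 200 camera calls.

### The job

Press the red treadle down with one fingertip so that the yellow gate swings up, and keep it held open while you push the blue tray, with its tin, along the chute under the gate until it is fully home against the end stop. Then let the treadle up so that the gate drops shut behind the tray, and finish clear of everything. Push only, do not lift the tray or the tin, never let the gate touch the tray or the tin, and leave the other things standing around alone.

Things in the scene. Friction and masses are not known exactly. Their poses are not given: they have to be found in the camera images.
- chute: Fixed aluminium chute. Origin on the table under its middle line; +x along it in the push direction, +y left, z up. In this frame, mm: inlet x = -125, end stop's inner face x = 208; floor top z = 5; inside y = -38 to 38; walls 6 thick, tops z = 30; gate plane x = 120; the gate's axle lies along x at y = -42, z = 38. 'Chute x' etc. in the other entries mean this frame.
- gate (a joint): Gate hinge about the axle, rad: 0 shut, hard stop 0.70. A spring shuts it; pressing the treadle down opens it (about 2 N to start, 4 N held at 0.55). From 0.42 up the gate passes clear over tray and tin.
- gate_tooth (a point): Centre of the lower edge of the stop tooth that hangs from the yellow boom over the chute; turns with the gate. Shut, the tooth spans chute x 115 to 125, y 13 to 35 mm, hangs to z = 25 and stops the tray. At 0.70 rad the boom's highest point is at z = 115 mm.
- treadle_mid (a point): Middle of the top face of the red treadle plate beside the chute (-y side), turning with the gate. Plate: chute x = -103 to 108, 32 wide, 4 thick mm; a fingertip can slide along it. Shut, its top slopes from about z = 54 (y = -53) up to z = 71 (y = -80). At gate 0.55 it is level: top z = 46, y = -60 to -92, sinking about 36 mm per rad at y = -78.
- tray: Loose blue tray, about 0.2 kg, in the chute before the gate. Origin: underside of the pan's centre, +x in the push direction. Pan 74 long, 72 wide, 26 high mm; behind it a flat tail 6 thick, ending in an upright push tab 66 wide, 6 thick, 64 high, whose rear face is at x = -93. Against the end stop the origin is at chute x = 171; the gate tooth then drops between pan and tab.
- tin: Loose aluminium tin, 62 diameter, 34 high, standing in the tray's pan (its bottom 3 above the tray's underside, top at z = 42 in the chute). Origin at the centre of its underside.
- tape_roll: Bystander: roll of beige tape lying flat, 104 diameter, 25 high.
- marker_red: Bystander: white marker with a red cap, 136 long, lying.
- pipe_cap: Bystander: grey pipe cap, 68 diameter, 30 high.
- jar: Bystander: sample jar with a blue lid, 54 diameter, 70 high, standing.

How it is judged:
On the way, in this order (a step that is already met when the one before it is completed fails the run):
1. A fingertip holds the treadle down, the gate is open, and the tray has not yet reached it (value of joint gate above 0.38 rad and contact force between the fingers and gate above 0.2 N and x of tray in the frame of chute below 0.083 m), for 0.1 s.
2. The tray is passing under the gate while a fingertip holds the treadle down (value of joint gate above 0.38 rad and contact force between the fingers and gate above 0.2 N and x of tray in the frame of chute between 0.1 and 0.157 m), for 0.1 s.
At the end, for the whole second after the job is handed in: The tray stands flat in the chute within 8 mm of the end stop, the tin sits flat in its pan, the gate is shut (below 0.06 rad) behind the pan, everything is at rest (x of tray in the frame of chute between 0.163 and 0.178 m and z of tray in the frame of chute below 0.01 m and angle between tray's own z axis and vertical below 0.06 rad and value of joint gate below 0.06 rad and horizontal distance between tin and tray below 0.008 m and z of tin in the frame of tray below 0.01 m and linear speed of each of tray, tin below 0.02 m/s); the robot touches nothing.
It fails at once if The gate touches the tray or the tin (contact force between gate and tray above 0.5 N or contact force between gate and tin above 0.5 N).
It fails at once if The tray is lifted or tipped (more than 15 mm off the chute floor or 0.3 rad) (z of tray in the frame of chute above 0.02 m or angle between tray's own z axis and vertical above 0.3 rad).
It fails at once if The tin is lifted out of its seat in the tray by more than 12 mm (z of tin in the frame of tray above 0.015 m).
It fails at once if A bystander is moved by more than 20 mm (distance of any of tape_roll, marker_red, pipe_cap, jar from where it was at the start of the episode above 0.02 m).
It also fails if it takes over 40 s, if anything falls off the work surface, if the arm or the gripper's body presses on something with over 40 N, if the wrist force passes 120 N, or if a joint passes its speed limit or range.

## Working session

There is one attempt and no reset: what is moved stays moved. The work goes in short steps, Python scripts to look and compute and a shell command to move; the robot and the scene stay as the last step left them, time stands still between calls to the robot, and variables do not carry over. Pictures are saved under pics/ and viewed, at most 12 in all, crops included, and the job is handed in when it is done.

```bash
mkdir -p pics; ls; python3 - <<'E'
from cell import *
import cv2, numpy as np
np.set_printoptions(precision=4,suppress=True)
for n in("scene","top"):
    cv2.imwrite(f"pics/{n}0.png",get_image(n)[:,:,::-1]); print(n,camera_params(n))
print(camera_params("wrist")); print(observe())
E
```

```text
pics
scene {'intrinsics': array([[414.4884,   0.    , 313.1798],
       [  0.    , 414.4884, 196.2187],
       [  0.    ,   0.    ,   1.    ]]), 'dist': array([0.0252, 0.    , 0.    , 0.    , 0.    ]), 'eye': array([-0.3787,  0.6075,  0.7417]), 'rotation': array([-1.2252,  2.1234, -1.0589])}
top {'intrinsics': array([[404.4392,   0.    , 324.9713],
       [  0.    , 404.4392, 196.2962],
       [  0.    ,   0.    ,   1.    ]]), 'dist': array([-0.0534,  0.    ,  0.    ,  0.    ,  0.    ]), 'eye': array([0.1902, 0.161 , 1.3146]), 'rotation': array([-2.1242,  2.1047, -0.1742])}
{'intrinsics': array([[355.0711,   0.    , 320.499 ],
       [  0.    , 355.0711, 200.047 ],
       [  0.    ,   0.    ,   1.    ]]), 'dist': array([-0.0361,  0.    ,  0.    ,  0.    ,  0.    ]), 'T_tool_cam': array([[ 0.0004, -0.9538, -0.3004,  0.0825],
       [ 1.    ,  0.0003,  0.0004, -0.0005],
       [-0.0003, -0.3004,  0.9538, -0.1474],
       [ 0.    ,  0.    ,  0.    ,  1.    ]])}
{'clock': 0.1, 'joints': array([ 1.1294,  0.4352,  0.025 ,  1.574 , -0.0116,  1.134 , -0.0751]), 'dq': array([-0.0007, -0.0009, -0.0001, -0.0033,  0.0009, -0.0003, -0.0011]), 'joint_efforts': array([  0.0029, -66.9127,   0.9875, -31.5148,  -0.0607,   0.0373,
         0.    ]), 'position': array([ 0.2075, -0.5891,  0.237 ]), 'ee_rot': array([-3.0953, -0.5293,  0.0006]), 'force': array([-0.1793,  0.5602,  0.3088]), 'ft_torque': array([-0.0072, -0.0022,  0.0384]), 'gripper_force': 0.0, 'width': 1.0045683773537515}
```

View pics/top0.png

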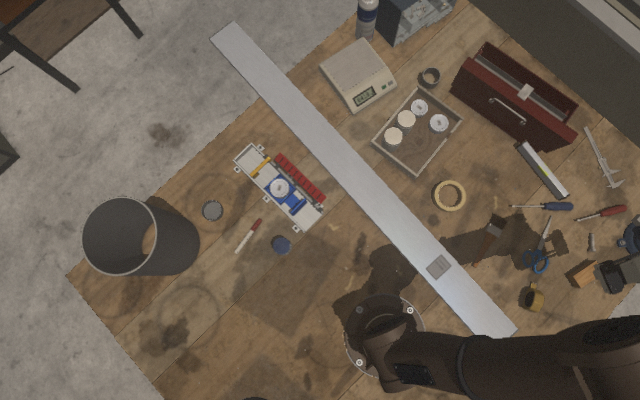

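View pics/scene0.png

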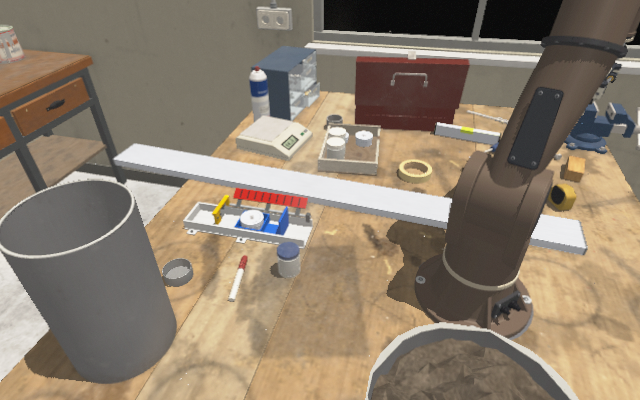

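The top view shows the chute around px (235–325, 143–232). Its end stop is upper left, with the yellow gate at (262,165), the tab at about (300,205) and the red treadle on the upper right. A long white beam passes over or near it. I need its height, and a closer look.

```bash
cat > h.py <<'E'
import cv2, numpy as np
from scipy.spatial.transform import Rotation as R
from cell import *
np.set_printoptions(precision=4,suppress=True)
def ray(n,px,pose=None):
    p=camera_params(n)
    u=cv2.undistortPoints(np.array(px,float).reshape(-1,1,2),p["intrinsics"],p["dist"]).reshape(-1,2)
    d=np.c_[u,np.ones(len(u))]
    if n=="wrist":
        T=np.eye(4);T[:3,:3]=R.from_rotvec(pose[1]).as_matrix();T[:3,3]=pose[0];T=T@p["T_tool_cam"]
        return T[:3,3],d@T[:3,:3].T
    return p["eye"],d@R.from_rotvec(p["rotation"]).as_matrix().T
def plane(n,px,z,pose=None):
    e,d=ray(n,px,pose); return e+d*((z-e[2])/d[:,2])[:,None]
def tri(n1,p1,n2,p2):
    out=[]
    for a,b in zip(p1,p2):
        e1,d1=ray(n1,[a]);e2,d2=ray(n2,[b])
        A=np.c_[d1[0],-d2[0]];s=np.linalg.lstsq(A,e2-e1,rcond=None)[0]
        q1=e1+d1[0]*s[0];q2=e2+d2[0]*s[1];out.append(np.r_[(q1+q2)/2,np.linalg.norm(q1-q2)])
    return np.array(out)
def proj(n,P,pose=None):
    p=camera_params(n)
    if n=="wrist":
        T=np.eye(4);T[:3,:3]=R.from_rotvec(pose[1]).as_matrix();T[:3,3]=pose[0];T=T@p["T_tool_cam"]
        Rm,e=T[:3,:3],T[:3,3]
    else: Rm,e=R.from_rotvec(p["rotation"]).as_matrix(),p["eye"]
    return cv2.projectPoints(np.array(P,float),cv2.Rodrigues(Rm.T)[0],-Rm.T@e,p["intrinsics"],p["dist"])[0].reshape(-1,2)
E
python3 - <<'E'
from h import *
print("convention check (camera->world):",R.from_rotvec(camera_params("top")["rotation"]).as_matrix()[:,2])
print("beam",tri("top",[(235,21),(211,41),(517,325),(480,336)],"scene",[(132,145),(115,160),(585,237),(580,250)]))
for s,px in(("stop",[(251,143),(233,160)]),("inlet",[(326,205),(307,232)])): print(s,plane("top",px,.03))
t=cv2.imread("pics/top0.png")[135:240,225:335];s=cv2.imread("pics/scene0.png")[180:255,175:325]
t=cv2.resize(t,None,fx=5.2,fy=5.2,interpolation=cv2.INTER_CUBIC);s=cv2.resize(s,None,fx=5.2,fy=5.2,interpolation=cv2.INTER_CUBIC)
cv2.imwrite("pics/c_top.png",t);cv2.imwrite("pics/c_scene.png",s)
E
```

```text
convention check (camera->world): [ 0.1844  0.022  -0.9826]
beam [[ 1.0847  0.5313  0.0117  0.0133]
 [ 0.9964  0.6053  0.0201  0.0018]
 [ 0.0148 -0.4458 -0.0457  0.0216]
 [-0.0234 -0.313   0.0033  0.0475]]
stop [[0.6104 0.4386 0.03  ]
 [0.5514 0.496  0.03  ]]
inlet [[0.4027 0.1861 0.03  ]
 [0.3151 0.2457 0.03  ]]
```

View pics/c_top.png

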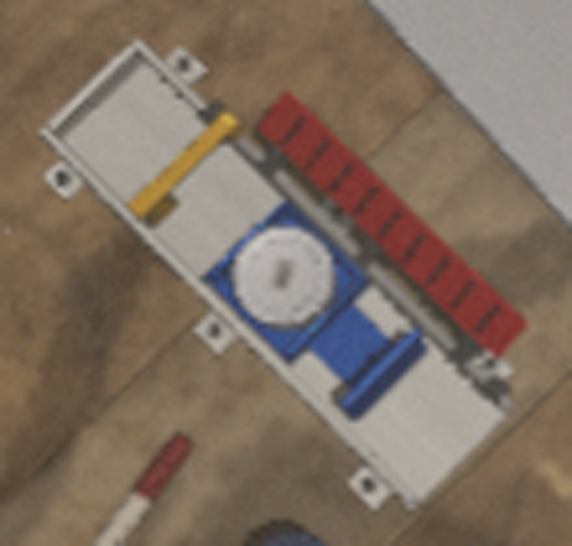

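View pics/c_scene.png

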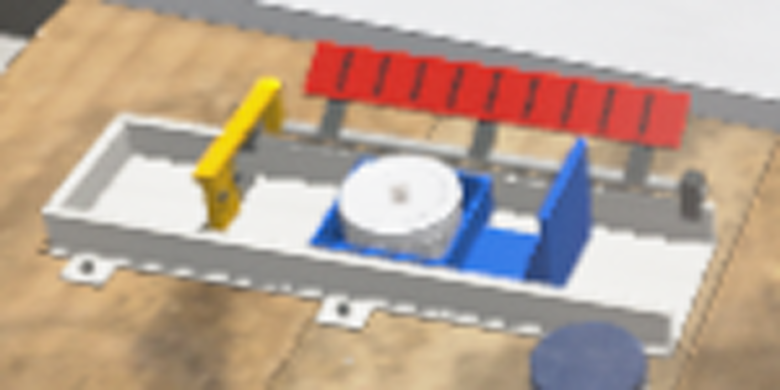

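The crops show these chute corners in crop pixels. Top crop: (137,40), (42,130), (413,505), (510,400). Scene crop: (122,118), (45,210), (672,345), (713,208). The tin top is at (283,275) in the top crop, the tray sits before the gate, and the white beam lies low on the table, clear of the treadle.

```bash
cat > fit.py <<'E'
from h import *
from scipy.optimize import least_squares
top=np.array([(137,40),(42,130),(413,505),(510,400)])/5.2+[225,135]
sc=np.array([(122,118),(45,210),(672,345),(713,208)])/5.2+[175,180]
P=np.array([(.214,-.044),(.214,.044),(-.125,.044),(-.125,-.044)])
def W(v,q):
    q=np.atleast_2d(q);c,s=np.cos(v[2]),np.sin(v[2])
    return np.c_[v[0]+c*q[:,0]-s*q[:,1],v[1]+s*q[:,0]+c*q[:,1]]
print("top corners z30",plane("top",top,.03)[:,:2]);print("tri",tri("top",top,"scene",sc))
f=lambda v:np.r_[(proj("top",np.c_[W(v,P),np.full(4,.03)])-top).ravel(),(proj("scene",np.c_[W(v,P),np.full(4,.03)])-sc).ravel()]
r=least_squares(f,[.46,.33,.86],loss="soft_l1");v=r.x;print("chute",v,np.degrees(v[2]),"res px",r.fun.reshape(-1,2))
np.save("chute.npy",v)
def loc(p):
    d=p[:,:2]-v[:2];c,s=np.cos(v[2]),np.sin(v[2]);return np.c_[c*d[:,0]+s*d[:,1],-s*d[:,0]+c*d[:,1]]
t=lambda a:np.array(a)/5.2+[225,135]
s_=lambda a:np.array(a)/5.2+[175,180]
print("tin top",loc(plane("top",t([(283,275)]),.042)),loc(plane("scene",s_([(400,188)]),.042)))
print("tab rear top (top)",loc(plane("top",t([(349,418),(426,345)]),.069)))
print("treadle (top) inner/outer",loc(plane("top",t([(258,130),(500,355)]),.054)),loc(plane("top",t([(288,93),(527,322)]),.071)))
print("treadle (scene)",loc(plane("scene",s_([(316,41),(692,95)]),.071)))
hs=cv2.cvtColor(cv2.imread("pics/top0.png"),cv2.COLOR_BGR2HSV)
for n,lo,hi in(("blue",(105,120,40),(125,255,255)),):
    m=cv2.inRange(hs,lo,hi);k=cv2.connectedComponentsWithStats(m);print([ (s.tolist(),c) for s,c in zip(k[2][1:],k[3][1:]) if s[4]>30])
E
python3 fit.py
```

```text
top corners z30 [[0.6114 0.4375]
 [0.5514 0.4957]
 [0.3147 0.2539]
 [0.3802 0.1952]]
tri [[0.6124 0.4378 0.0263 0.0009]
 [0.5518 0.4961 0.0286 0.0002]
 [0.3165 0.2549 0.0081 0.0013]
 [0.3807 0.1949 0.0243 0.001 ]]
chute [0.4318 0.3145 0.7966] 45.642373565012676 res px [[ 0.2473 -0.4061]
 [-0.7787  0.4265]
 [-0.6305  0.5508]
 [ 0.2659  1.3329]
 [-0.0387 -1.2438]
 [-0.6523  0.2506]
 [-0.1808 -5.4345]
 [ 0.8621 -0.7321]]
tin top [[ 0.0325 -0.0015]] [[ 0.0334 -0.0041]]
tab rear top (top) [[-0.0654  0.0326]
 [-0.0666 -0.031 ]]
treadle (top) inner/outer [[ 0.1073 -0.0537]
 [-0.1004 -0.0596]] [[ 0.106  -0.0814]
 [-0.1001 -0.0836]]
treadle (scene) [[ 0.1083 -0.0788]
 [-0.1027 -0.0792]]
[([273, 194, 26, 14, 143], array([288.7483, 200.0979])), ([291, 199, 14, 14, 33], array([297.3333, 205.697 ]))]
```

```bash
cat > go.py <<'E'
from h import *
import sys
v=np.load("chute.npy")
o=observe();M=R.from_rotvec(o["ee_rot"])
def cw(x,y,z):
    c,s=np.cos(v[2]),np.sin(v[2]);return np.array([v[0]+c*x-s*y,v[1]+s*x+c*y,z])
def status():
    d=o["position"]-cw(0,0,0);c,s=np.cos(v[2]),np.sin(v[2])
    print("t",o["clock"],"TCP chute",c*d[0]+s*d[1],-s*d[0]+c*d[1],"tip z",(o["position"]+M.as_matrix()[:,2]*.011)[2],"F",o["force"],"w",o["width"]*.0918)
    G=R.from_matrix(np.c_[[np.cos(v[2]),np.sin(v[2]),0],[np.sin(v[2]),-np.cos(v[2]),0],[0,0,-1]])
    print("turn to align (tool)",(M.inv()*G).as_rotvec(),"q",o["joints"])
def delta(p): return M.inv().apply(np.array(p)-o["position"])
E
python3 - <<'E'
from go import *
status()
print(cw(-.084,-.038,.2))
p=o["position"]
for w in [(.208,-.589,.30),(.48,-.25,.3),(.45,.0,.3),cw(-.084,-.038,.22)]:
    print(M.inv().apply(np.array(w)-p)); p=np.array(w)
E
```

```text
t 0.1 TCP chute -0.8027889629671642 -0.47136537968228887 tip z 0.2260291169535965 F [-0.1793  0.5602  0.3088] w 0.0922193770410744
turn to align (tool) [-0.0014 -0.0002 -0.4579] q [ 1.1294  0.4352  0.025   1.574  -0.0116  1.134  -0.0751]
[0.4002 0.2278 0.2   ]
[ 0.0004 -0.     -0.063 ]
[ 0.3692 -0.2294  0.0003]
[ 0.0548 -0.2458  0.0003]
[ 0.0288 -0.2313  0.0803]
```

```bash
python3 -m pendant '[0,0,-0.03,0,0,0,0.0918, 0,0,-0.03,0,0,0,0.0918, 0.046,-0.03,0,0,0,0,0.0918, 0.046,-0.03,0,0,0,0,0.0918]'; python3 -c "from go import *;status()"
```

```text
clock: 0.6
position: [0.275, -0.5014, 0.2976]
ee_rot: [3.097, 0.527, 0.0]
force: [1.3, -0.4, 0.4]
width: 0.998
gripper_force: 0.0
t 0.6 TCP chute -0.6929687479397607 -0.45829100329027916 tip z 0.2866038169875464 F [ 1.2707 -0.4482  0.4124] w 0.09163603609803093
turn to align (tool) [ 0.     -0.0001 -0.4594] q [ 0.9839  0.3059 -0.0107  1.6152  0.0033  1.2205 -0.2611]
```

```bash
python3 -m pendant '[0.046,-0.029,0,0,0,0,0.057, 0.046,-0.029,0,0,0,0,0.057, 0.046,-0.029,0,0,0,0,0.057, 0.046,-0.029,0,0,0,0,0.057, 0.046,-0.029,0,0,0,0,0.057, 0.046,-0.029,0,0,0,0,0.057, 0.009,-0.041,0,0,0,0,0.057, 0.009,-0.041,0,0,0,0,0.057, 0.009,-0.041,0,0,0,0,0.057, 0.009,-0.041,0,0,0,0,0.057]'; python3 -m pendant '[0.009,-0.041,0,0,0,-0.15,0.057, 0.003,-0.041,0,0,0,-0.15,0.057, 0,-0.03,0,0,0,-0.15,0.057, 0,0,0,0,0,0,0.057]'; python3 - <<'E'
from go import *
status(); print(delta(cw(-.084,-.038,.22)))
E
```

```text
clock: 1.85
position: [0.456, -0.0785, 0.2975]
ee_rot: [-3.097, -0.53, 0.001]
force: [-0.4, -0.4, -0.4]
width: 0.622
gripper_force: 0.0
clock: 2.35
position: [0.4156, 0.0252, 0.2977]
ee_rot: [2.898, 1.214, -0.001]
force: [0.1, 0.2, 0.4]
width: 0.621
gripper_force: 0.0
t 2.35 TCP chute -0.2180811596803894 -0.19067931912539016 tip z 0.2867211917869237 F [0.0683 0.1711 0.3775] w 0.05701967146352825
turn to align (tool) [-0.0001  0.0003 -0.0031] q [ 0.2252  0.0696 -0.4344  1.9185  0.032   1.1605 -0.9984]
[ 0.1336 -0.1531  0.0777]
```

```bash
python3 -m pendant '[0.033,-0.038,0,0,0,0,0.057, 0.033,-0.038,0,0,0,0,0.057, 0.033,-0.038,0.02,0,0,0,0.057, 0.034,-0.039,0.03,0,0,0,0.057, 0,0,0.03,0,0,0,0.057, 0,0,0,0,0,0,0.057]'; python3 - <<'E'
from go import *
status()
np.save("pose1.npy",np.array([o["position"],o["ee_rot"]]))
im=get_image("wrist")[:,:,::-1];cv2.imwrite("pics/w1.png",im)
E
```

```text
clock: 3.1
position: [0.4013, 0.2245, 0.2158]
ee_rot: [2.901, 1.205, -0.008]
force: [-0.0, -1.0, 0.3]
width: 0.621
gripper_force: 0.0
t 3.1 TCP chute -0.0856566241643953 -0.04111265626937939 tip z 0.20477660126669742 F [-0.0075 -0.9688  0.3203] w 0.05701501993140968
turn to align (tool) [-0.0014  0.0047 -0.0089] q [-0.117   0.2545 -0.6074  1.9467  0.1709  0.996  -1.5865]
```

View pics/w1.png

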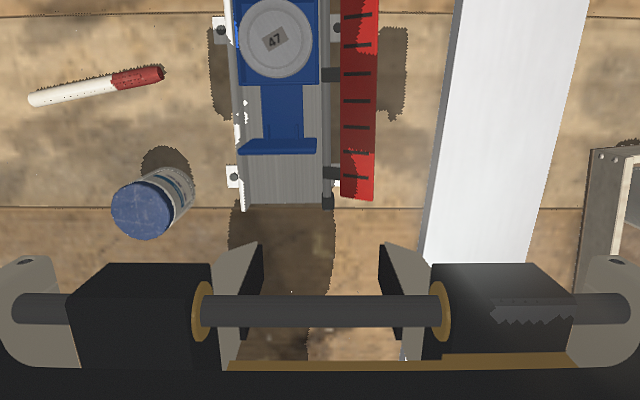

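The wrist view shows the inlet at row ~210 (x 244–330), the tab at row ~150 (x 238–317) and the treadle end at (340–375, 200). The chute is nearly aligned. I'll refine with colour masks.

```bash
cat > w.py <<'E'
from go import *
im=cv2.imread("pics/w1.png");pose=np.load("pose1.npy")
hs=cv2.cvtColor(im,cv2.COLOR_BGR2HSV)
red=cv2.bitwise_or(cv2.inRange(hs,(0,150,90),(6,255,255)),cv2.inRange(hs,(174,150,90),(180,255,255)))
blue=cv2.inRange(hs,(105,150,40),(125,255,255))
def loc(p):
    d=p[:,:2]-v[:2];c,s=np.cos(v[2]),np.sin(v[2]);return np.c_[c*d[:,0]+s*d[:,1],-s*d[:,0]+c*d[:,1]]
for n,m,x0 in(("red",red,320),("blue",blue,225)):
    m[:,:x0]=0
    for r in (10,60,100,120,135,140,145,148,150,152,154,156,160,170,180,190,195,198,200,202):
        x=np.where(m[r,:400])[0]
        if len(x):print(n,r,x.min(),x.max(),end="; ")
    print()
w=lambda p,z:loc(plane("wrist",p,z,pose))
xs=lambda m,r:np.where(m[r,:400])[0]
for r in(10,100,180):print("treadle inner z54, outer z71",w([(xs(red,r).min(),r)],.054),w([(xs(red,r).max()+1,r)],.071))
print("tin top",w([(276,40)],.042))
print("inlet floor L",w([(250,207)],.005),"proj tips",proj("wrist",[o["position"]+M.apply([0,y,.011]) for y in(-.0285,.0285)],pose))
E
python3 w.py; python3 - <<'E'
import cv2
i=cv2.imread("pics/w1.png")[0:220,220:400];cv2.imwrite("pics/w1c.png",cv2.resize(i,None,fx=2.7,fy=2.7,interpolation=cv2.INTER_CUBIC))
E
```

```text
red 10 341 377; red 60 340 376; red 100 341 375; red 120 341 374; red 135 341 369; red 140 341 367; red 145 341 365; red 148 341 359; red 150 341 365; red 152 341 369; red 154 341 373; red 156 341 373; red 160 341 373; red 170 341 373; red 180 341 373; red 190 341 372; red 195 342 372; red 198 355 372; red 200 367 372; 
blue 10 234 317; blue 60 237 317; blue 100 262 302; blue 120 263 302; blue 135 264 303; blue 140 250 316; blue 145 243 315; blue 148 240 315; blue 150 238 315; blue 152 238 315; blue 154 240 244; 
treadle inner z54, outer z71 [[ 0.0556 -0.0583]] [[ 0.0523 -0.0849]]
treadle inner z54, outer z71 [[-0.0132 -0.0588]] [[-0.0128 -0.0857]]
treadle inner z54, outer z71 [[-0.0825 -0.0594]] [[-0.0783 -0.0864]]
tin top [[ 0.0355 -0.0048]]
inlet floor L [[-0.1241  0.0346]] proj tips [[263.4805 262.7363]
 [379.3468 262.8802]]
```

View pics/w1c.png

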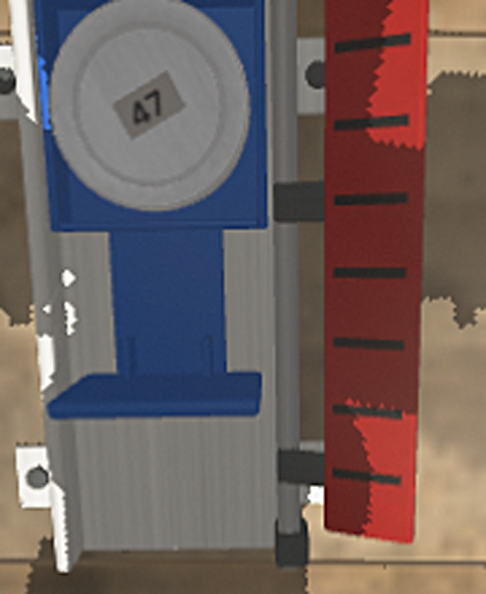

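```bash
python3 - <<'E'
from go import *
import fit
K=np.array([0,1,2,3]);S=[0,1,3]
f=lambda v:np.r_[(fit.proj("top",np.c_[fit.W(v,fit.P),np.full(4,.03)])-fit.top).ravel(),(fit.proj("scene",np.c_[fit.W(v,fit.P),np.full(4,.03)])-fit.sc)[S].ravel()]
n=fit.least_squares(f,v).x;print("\nREFIT",n,"old",v)
import w
pose=w.pose
# wrist-based: treadle inner edge & outer edge lines, tab rear, treadle end
def L(p,z,v):
    q=plane("wrist",p,z,pose);d=q[:,:2]-v[:2];c,s=np.cos(v[2]),np.sin(v[2]);return np.c_[c*d[:,0]+s*d[:,1],-s*d[:,0]+c*d[:,1]]
for vv in(v,n):
    print("in",L([(341,10),(341,180)],.054,vv).round(4).tolist(),"out",L([(378,10),(374,180)],.071,vv).round(4).tolist(),"tab rear",L([(239,154),(316,153)],.069,vv).round(4).tolist(),"tr end",L([(372,201)],.071,vv),"tin",L([(276,40)],.042,vv))
    d=o["position"][:2]-vv[:2]
E
```

```text
top corners z30 [[0.6114 0.4375]
 [0.5514 0.4957]
 [0.3147 0.2539]
 [0.3802 0.1952]]
tri [[0.6124 0.4378 0.0263 0.0009]
 [0.5518 0.4961 0.0286 0.0002]
 [0.3165 0.2549 0.0081 0.0013]
 [0.3807 0.1949 0.0243 0.001 ]]
chute [0.4318 0.3145 0.7966] 45.642373565012676 res px [[ 0.2473 -0.4061]
 [-0.7787  0.4265]
 [-0.6305  0.5508]
 [ 0.2659  1.3329]
 [-0.0387 -1.2438]
 [-0.6523  0.2506]
 [-0.1808 -5.4345]
 [ 0.8621 -0.7321]]
tin top [[ 0.0325 -0.0015]] [[ 0.0334 -0.0041]]
tab rear top (top) [[-0.0654  0.0326]
 [-0.0666 -0.031 ]]
treadle (top) inner/outer [[ 0.1073 -0.0537]
 [-0.1004 -0.0596]] [[ 0.106  -0.0814]
 [-0.1001 -0.0836]]
treadle (scene) [[ 0.1083 -0.0788]
 [-0.1027 -0.0792]]
[([273, 194, 26, 14, 143], array([288.7483, 200.0979])), ([291, 199, 14, 14, 33], array([297.3333, 205.697 ]))]

REFIT [0.4326 0.3141 0.8006] old [0.4318 0.3145 0.7966]
red 10 341 377; red 60 340 376; red 100 341 375; red 120 341 374; red 135 341 369; red 140 341 367; red 145 341 365; red 148 341 359; red 150 341 365; red 152 341 369; red 154 341 373; red 156 341 373; red 160 341 373; red 170 341 373; red 180 
[... 267 characters left out ...]
0 244; 
treadle inner z54, outer z71 [[ 0.0556 -0.0583]] [[ 0.0523 -0.0849]]
treadle inner z54, outer z71 [[-0.0132 -0.0588]] [[-0.0128 -0.0857]]
treadle inner z54, outer z71 [[-0.0825 -0.0594]] [[-0.0783 -0.0864]]
tin top [[ 0.0355 -0.0048]]
inlet floor L [[-0.1241  0.0346]] proj tips [[263.4805 262.7363]
 [379.3468 262.8802]]
in [[0.0556, -0.0583], [-0.0825, -0.0594]] out [[0.0523, -0.0849], [-0.0783, -0.0864]] tab rear [[-0.0555, 0.0269], [-0.0552, -0.0375]] tr end [[-0.0971 -0.0854]] tin [[ 0.0355 -0.0048]]
in [[0.055, -0.0577], [-0.0831, -0.0582]] out [[0.0516, -0.0843], [-0.079, -0.0853]] tab rear [[-0.0557, 0.028], [-0.0557, -0.0364]] tr end [[-0.0977 -0.0842]] tin [[ 0.0352 -0.0041]]
```

```bash
python3 - <<'E'
import numpy as np
c,s=np.cos(.803),np.sin(.803);a,b=.003,-.0035
np.save("chute.npy",[.4326+c*a-s*b,.3141+s*a+c*b,.803])
from go import *
status();print(delta(cw(-.086,-.040,.111)))
E
```

```text
t 3.15 TCP chute -0.08849387231007105 -0.03670263978178626 tip z 0.20623490567049715 F [ 0.4584 -0.0815  0.5969] w 0.057300102726552046
turn to align (tool) [-0.0005  0.0023 -0.0161] q [-0.1161  0.2527 -0.6075  1.9447  0.1703  0.997  -1.5858]
[0.0028 0.0033 0.1062]
```

```bash
python3 -m pendant '[0.001,0.002,0.036,0,0,-0.016,0.057, 0.001,0.001,0.035,0,0,0,0.057, 0,0,0.035,0,0,0,0.057, 0,0,0,0,0,0,0.057, 0,0,0,0,0,0,0.057]'; python3 - <<'E'
from go import *
status()
P=np.array([o["position"],o["ee_rot"]])
im=get_image("wrist")[:,:,::-1];cv2.imwrite("pics/w2.png",im)
np.save("pose2.npy",P)
print(proj("wrist",[o["position"]+M.apply([x,y,.011]) for y in(-.038,.038) for x in(-.0095,.0095)],P))
print("tab rear top exp",proj("wrist",[cw(-.063,.033,.069),cw(-.063,-.033,.069)],P), "treadle", proj("wrist",[cw(-.103,-.053,.054),cw(-.103,-.08,.071)],P))
E
```

```text
clock: 3.78
position: [0.4069, 0.2252, 0.1135]
ee_rot: [2.891, 1.228, 0.003]
force: [-0.3, -0.4, -0.0]
width: 0.622
gripper_force: 0.0
t 3.775 TCP chute -0.08481302875738896 -0.03975876123317122 tip z 0.1024603700221736 F [-0.3002 -0.3837 -0.0338] w 0.05706508505171844
turn to align (tool) [ 0.0009 -0.002   0.0004] q [-0.1796  0.3959 -0.5584  2.0649  0.3032  0.7571 -1.693 ]
[[245.2012 279.6509]
 [242.6445 245.2769]
 [395.6161 279.6794]
 [398.1984 245.3131]]
tab rear top exp [[192.6058 200.6644]
 [308.4501 200.7101]] treadle [[340.9392 253.1535]
 [387.728  265.6466]]
```

View pics/w2.png

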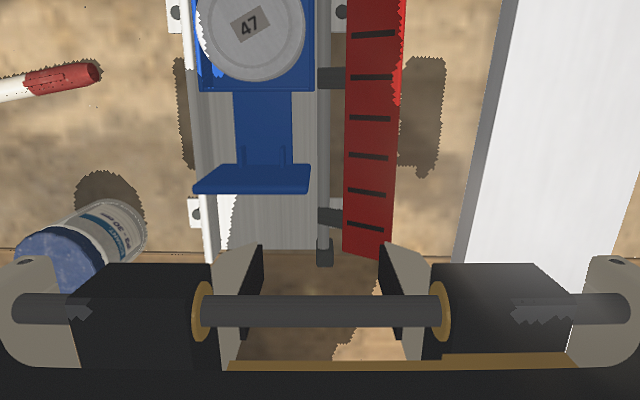

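The tab's rear edge is at row ~194, about 3 mm further on than expected. The treadle end, at (343,252)–(393,262), agrees within ~2 mm. The fingers are behind the tab and over the treadle, so I'll press down.

```bash
python3 - <<'E'
import numpy as np
v=np.load("chute.npy");c,s=np.cos(.803),np.sin(.803);a,b=.0015,-.0015
np.save("chute.npy",[v[0]+c*a-s*b,v[1]+s*a+c*b,.803])
E
python3 -m pendant '[0,0.0015,0.01,0,0,0,0.057, 0,0,0.01,0,0,0,0.057, 0,0,0.008,0,0,0,0.057, 0,0,0.006,0,0,0,0.057, 0,0,0.006,0,0,0,0.057,0,0,0,0,0,0,0.057]'; python3 -c "from go import *;status()"
```

```text
clock: 4.58
position: [0.4065, 0.2242, 0.0714]
ee_rot: [-2.89, -1.231, 0.0]
force: [-1.6, 0.5, 0.8]
width: 0.623
gripper_force: 0.9
t 4.575 TCP chute -0.08726743285523184 -0.03869223454984477 tip z 0.06041401198887272 F [-1.5983  0.4679  0.7826] w 0.05722695561394761
turn to align (tool) [-0.0003  0.0002  0.0021] q [-0.2167  0.461  -0.5186  2.1041  0.3656  0.6633 -1.748 ]
```

```bash
python3 -m pendant '[0,0.001,0.005,0,0,0,0.057, 0,0,0.005,0,0,0,0.057, 0,0,0.005,0,0,0,0.057, 0,0,0,0,0,0,0.057,0,0,0,0,0,0,0.057]'; python3 - <<'E'
from go import *
status()
P=np.array([o["position"],o["ee_rot"]])
im=get_image("wrist")[:,:,::-1];s=get_image("scene")[170:265,165:335,::-1]
a=cv2.resize(im,(400,250));b=cv2.resize(s,(400,224),interpolation=cv2.INTER_CUBIC);cv2.imwrite("pics/m1.png",cv2.vconcat([a,b]))
E
```

```text
clock: 5.2
position: [0.4078, 0.2231, 0.0568]
ee_rot: [2.891, 1.23, 0.001]
force: [4.0, -2.4, 5.6]
width: 0.621
gripper_force: 2.5
t 5.2 TCP chute -0.08718890263431728 -0.040336429469210275 tip z 0.045838343443272 F [ 4.0385 -2.4027  5.5576] w 0.05699240722098715
turn to align (tool) [ 0.0005 -0.0002  0.0014] q [-0.2303  0.4845 -0.5003  2.1155  0.3898  0.6299 -1.7678]
```

View pics/m1.png

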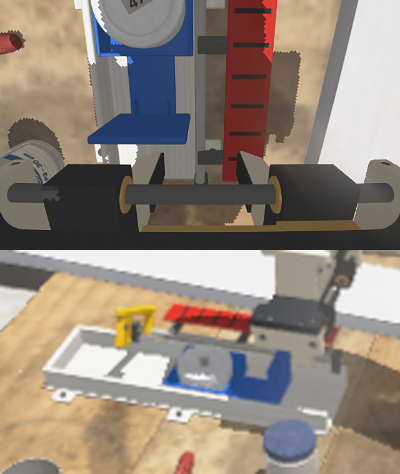

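The gate is visibly up and the fingertip is on the treadle, behind the tab. I'll check the gate angle numerically before pushing.

```bash
cat > gate.py <<'E'
from go import *
def yel(n):
    hs=cv2.cvtColor(get_image(n),cv2.COLOR_RGB2HSV);m=cv2.inRange(hs,(22,140,70),(32,255,255))
    k=cv2.connectedComponentsWithStats(m);i=1+np.argmax(k[2][1:,4]);return np.argwhere(k[1]==i)[:,::-1]
y=yel("scene");print("yellow bbox",y.min(0),y.max(0),"mean",y.mean(0))
print("bottom px",y[y[:,1]==y[:,1].max()].mean(0),"top px",y[y[:,1]==y[:,1].min()].mean(0))
for t in(0,.4,.5,.6,.7):
    c,s=np.cos(t),np.sin(t);q=[]
    for X in(.115,.125):
        for Y,Z in((.013,.025),(.035,.025)):
            dy,dz=Y+.042,Z-.038;q.append(cw(X,-.042+c*dy-s*dz,.038+s*dy+c*dz))
    print(t,proj("scene",q).round(1).tolist())
E
python3 gate.py
```

```text
yellow bbox [214 193] [230 210] mean [220.6338 200.4437]
bottom px [216.5 210. ] top px [227.5 193. ]
0 [[221.3, 219.0], [217.8, 224.1], [217.9, 218.5], [214.4, 223.5]]
0.4 [[219.9, 212.7], [216.1, 214.9], [216.5, 212.2], [212.7, 214.3]]
0.5 [[219.8, 210.8], [216.1, 212.2], [216.4, 210.3], [212.6, 211.6]]
0.6 [[219.8, 208.9], [216.1, 209.3], [216.3, 208.4], [212.6, 208.8]]
0.7 [[219.8, 206.8], [216.3, 206.4], [216.4, 206.3], [212.8, 205.9]]
```

```bash
python3 -m pendant '[0.006,0,0.001,0,0,0,0.057, 0.009,0,0,0,0,0,0.057, 0.009,0,0,0,0,0,0.057, 0.009,0,0,0,0,0,0.057, 0.009,0,0,0,0,0,0.057, 0.009,0,0,0,0,0,0.057]'; python3 -c "from go import *;status()"; python3 gate.py | head -2
```

```text
clock: 6.1
position: [0.4432, 0.2605, 0.0557]
ee_rot: [2.891, 1.23, -0.0]
force: [-2.5, -3.5, 4.3]
width: 0.619
gripper_force: 2.6
t 6.1 TCP chute -0.0357388683317168 -0.03983688331538166 tip z 0.044667276637469236 F [-2.5278 -3.5147  4.3012] w 0.05679937124867828
turn to align (tool) [-0.0001  0.0001  0.0017] q [-0.2725  0.5443 -0.4897  2.0003  0.3928  0.6895 -1.776 ]
yellow bbox [214 194] [230 209] mean [220.6489 199.8626]
bottom px [215.5 209. ] top px [222. 194.]
```

```bash
python3 -m pendant '[0.009,0,0,0,0,0,0.057, 0.009,0,0,0,0,0,0.057, 0.009,0,0,0,0,0,0.057, 0.009,0,0,0,0,0,0.057, 0.009,0,0,0,0,0,0.057, 0.009,0,0,0,0,0,0.057, 0.009,0,0,0,0,0,0.057, 0.009,0,0,0,0,0,0.057, 0.008,0,0,0,0,0,0.057,0.006,0,0,0,0,0,0.057]'; python3 - <<'E'
from go import *
status()
s=get_image("scene")[150:270,165:335,::-1];t=get_image("top")[125:240,225:335,::-1]
a=cv2.resize(s,(680,480),interpolation=cv2.INTER_CUBIC);cv2.imwrite("pics/m2.png",a)
cv2.imwrite("pics/t2.png",t)
E
python3 gate.py | head -2
```

```text
clock: 7.4
position: [0.5027, 0.3224, 0.0557]
ee_rot: [-2.891, -1.23, 0.0]
force: [-3.7, -4.3, 5.8]
width: 0.62
gripper_force: 3.3
t 7.4 TCP chute 0.05017265328682422 -0.03966684000098121 tip z 0.04472043262313714 F [-3.7482 -4.3485  5.8126] w 0.05689708156380891
turn to align (tool) [-0.      0.      0.0018] q [-0.3351  0.6437 -0.4745  1.7942  0.3929  0.7985 -1.7725]
yellow bbox [559 185] [575 195] mean [568.0957 190.0213]
bottom px [571. 195.] top px [563. 185.]
```

View pics/m2.png

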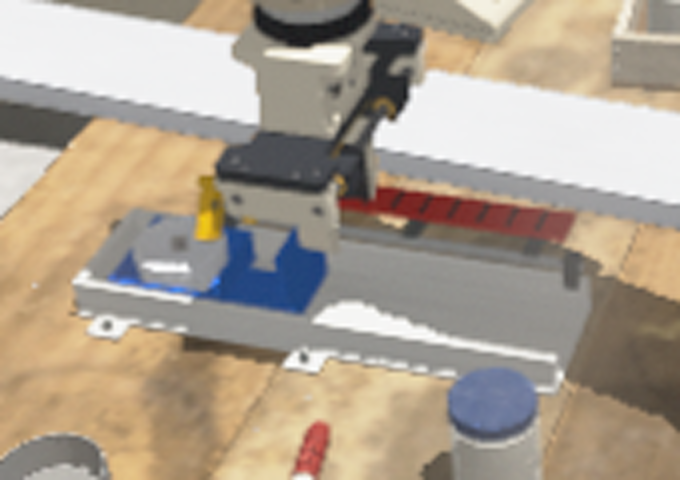

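The gate is up over the tray, with the tin at crop (180,243), nearly at the stop. I'll measure the remaining distance.

```bash
cat > rem.py <<'E'
from go import *
def loc(p):
    d=p[:,:2]-v[:2];c,s=np.cos(v[2]),np.sin(v[2]);return np.c_[c*d[:,0]+s*d[:,1],-s*d[:,0]+c*d[:,1]]
E
python3 - <<'E'
from rem import *
print("tin scene, now",loc(plane("scene",[(210,210.75)],.042)), "initial",loc(plane("scene",[(175+400/5.2,180+188/5.2)],.042)))
print("expected stop top corners px in crop",(proj("scene",[cw(.208,-.038,.03),cw(.208,.038,.03)])-[165,150])*4)
P=np.array([o["position"],o["ee_rot"]])
im=get_image("wrist")[:,:,::-1];cv2.imwrite("pics/w3.png",im);np.save("pose3.npy",P)
print("wrist expected stop inner top, pan front",proj("wrist",[cw(.208,y,.03) for y in(-.03,.03)],P),proj("wrist",[cw(.153+.037,y,.031) for y in(-.03,.03)],P))
E
```

```text
tin scene, now [[0.1488 0.0058]] initial [[0.0286 0.0015]]
expected stop top corners px in crop [[133.8455 207.2263]
 [ 81.6124 273.2164]]
wrist expected stop inner top, pan front [[298.003  -97.3012]
 [154.6371 -95.1467]] [[298.398  -49.5838]
 [158.0613 -47.9589]]
```

View pics/w3.png

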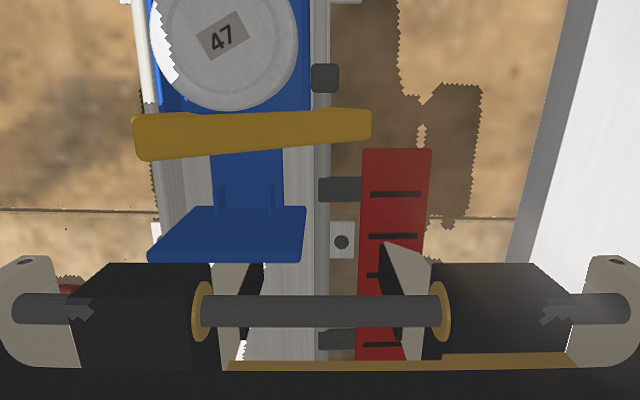

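The wrist view shows the tab's rear edge at row ~262, the treadle's front end at row ~150 and the pan still under the boom. I can get the tray's x from the treadle end (chute x = 108).

```bash
python3 - <<'E'
from rem import *
P=np.load("pose3.npy")
L=lambda p,z:loc(plane("wrist",p,z,P))
print("treadle end (108)",L([(362,149),(431,150)],.0455),"tab rear top",L([(148,261),(300,262)],.069),"tin",L([(223,40)],.042))
print("wall inner R / outer",L([(311,200)],.03),"finger tips px",proj("wrist",[P[0]+M.apply([.0095,y,.011]) for y in(-.038,.038)],P))
E
```

```text
treadle end (108) [[ 0.1077 -0.0581]
 [ 0.1073 -0.0891]] tab rear top [[ 0.0638  0.0335]
 [ 0.0638 -0.031 ]] tin [[0.1532 0.0016]]
wall inner R / outer [[ 0.0789 -0.0348]] finger tips px [[242.6399 245.2782]
 [398.1962 245.303 ]]
```

```bash
python3 -m pendant '[0.005,0,0,0,0,0,0.057, 0.004,0,0,0,0,0,0.057, 0.003,0,0,0,0,0,0.057, 0.002,0,0,0,0,0,0.057]'; python3 - <<'E'
from rem import *
status();P=np.array([o["position"],o["ee_rot"]])
im=get_image("wrist")[:,:,::-1];cv2.imwrite("pics/w4.png",im)
hs=cv2.cvtColor(im,cv2.COLOR_BGR2HSV)
b=cv2.inRange(hs,(105,150,40),(125,255,255));r=cv2.bitwise_or(cv2.inRange(hs,(0,150,60),(6,255,255)),cv2.inRange(hs,(174,150,60),(180,255,255)))
b0=[np.where(b[:,c])[0].max() for c in(170,190,210)];r0=[np.where(r[:250,c])[0].min() for c in(380,400,420)]
print(b0,r0)
L=lambda p,z:loc(plane("wrist",p,z,P))
print("tab",L([(170,b0[0]),(190,b0[1])],.069),"treadle end",L([(400,r0[1])],.0455))
E
```

```text
clock: 8.1
position: [0.5117, 0.3315, 0.0556]
ee_rot: [2.89, 1.23, -0.002]
force: [-3.6, -2.8, 5.7]
width: 0.621
gripper_force: 3.3
t 8.1 TCP chute 0.06297277970819055 -0.03978308580887867 tip z 0.04462941773075192 F [-3.5741 -2.7539  5.7079] w 0.05701031821729013
turn to align (tool) [0.0002 0.0014 0.0016] q [-0.3445  0.6597 -0.472   1.7606  0.3924  0.8173 -1.7705]
[np.int64(262), np.int64(262), np.int64(262)] [np.int64(175), np.int64(174), np.int64(174)]
tab [[0.0758 0.0238]
 [0.0759 0.0152]] treadle end [[ 0.1084 -0.0759]]
```

```bash
python3 -m pendant '[0.002,0,0,0,0,0,0.057, 0.001,0,0,0,0,0,0.057, 0,0,0,0,0,0,0.057]'; python3 -c "from go import *;status()"
```

```text
clock: 8.52
position: [0.5139, 0.3338, 0.0556]
ee_rot: [2.89, 1.23, -0.001]
force: [-2.9, -4.8, 5.3]
width: 0.62
gripper_force: 3.4
t 8.525 TCP chute 0.06610851539364133 -0.039800976398534235 tip z 0.04458496511726134 F [-2.8977 -4.8115  5.3459] w 0.05695737318729565
turn to align (tool) [0.0002 0.0011 0.0017] q [-0.3467  0.6634 -0.4715  1.753   0.3925  0.821  -1.77  ]
```

```bash
python3 -m pendant '[-0.006,0,0,0,0,0,0.057, -0.008,0,0,0,0,0,0.057, -0.002,0,-0.004,0,0,0,0.057, 0,0,-0.006,0,0,0,0.057, 0,0,-0.006,0,0,0,0.057, 0,0,-0.008,0,0,0,0.057, 0,0,-0.01,0,0,0,0.057, -0.005,0,-0.03,0,0,0,0.057, -0.01,0,-0.05,0,0,0,0.057, -0.02,0,-0.05,0,0,0,0.057]'; python3 -m pendant '[-0.04,0,-0.02,0,0,0,0.057, -0.05,0,0,0,0,0,0.057, -0.05,0,0,0,0,0,0.057, -0.04,0,0,0,0,0,0.057, 0,0,0,0,0,0,0.057]'; python3 - <<'E'
from rem import *
status()
s=get_image("scene")[150:270,165:335,::-1];t=get_image("top")[125:240,225:335,::-1]
cv2.imwrite("pics/e.png",cv2.hconcat([cv2.resize(s,(425,300),interpolation=cv2.INTER_CUBIC),cv2.resize(t,(287,300),interpolation=cv2.INTER_CUBIC)]))
E
python3 gate.py
```

```text
clock: 9.78
position: [0.4787, 0.2973, 0.2214]
ee_rot: [-2.891, -1.23, 0.0]
force: [0.2, 0.7, 1.0]
width: 0.62
gripper_force: 0.0
clock: 10.4
position: [0.3525, 0.1655, 0.2401]
ee_rot: [2.89, 1.226, -0.001]
force: [0.1, 1.0, 0.3]
width: 0.622
gripper_force: 0.0
t 10.4 TCP chute -0.1670540094989591 -0.04056620196332385 tip z 0.22908568154806522 F [0.1257 0.9504 0.2947] w 0.057136454490589086
turn to align (tool) [ 0.0021  0.0013 -0.0004] q [ 0.      0.0933 -0.6092  2.0543  0.0656  1.0126 -1.4102]
yellow bbox [212 195] [228 223] mean [220.135  207.6994]
bottom px [216.5 223. ] top px [226. 195.]
0 [[221.3, 219.0], [217.8, 224.1], [217.9, 218.5], [214.4, 223.5]]
0.4 [[219.9, 212.7], [216.1, 214.9], [216.5, 212.2], [212.7, 214.3]]
0.5 [[219.8, 210.8], [216.1, 212.2], [216.4, 210.3], [212.6, 211.6]]
0.6 [[219.8, 208.9], [216.1, 209.3], [216.3, 208.4], [212.6, 208.8]]
0.7 [[219.8, 206.8], [216.3, 206.4], [216.4, 206.3], [212.8, 205.9]]
```

View pics/e.png

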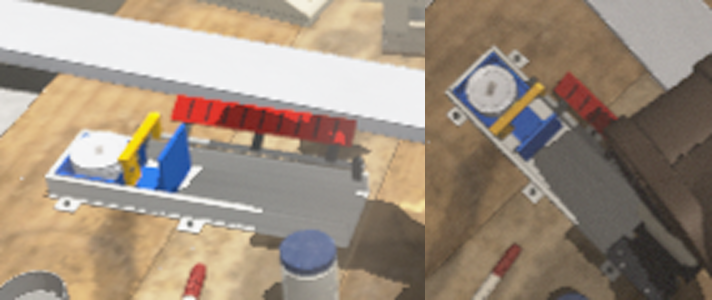

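The gate is shut (tooth bottom at row 223, matching 0 rad) between pan and tab. The tray is home with the tin seated, and the arm is clear, so I'm handing in.

```bash
python3 -c "
from cell import sign_off
print(sign_off())"
```

```text
the job is handed in; nothing more can be done
None
```

The job is handed in (the sign-off returned no verdict): in the last pictures the tray with its tin is home against the end stop, about 169 mm by my measurement, the gate is shut behind the pan, and the arm is clear of everything.

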